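Send an oak blank through the ratchet feeder's gauge arch

TASK

Lay the long oak blank flat in the infeed of the ratchet feeder, between the push plate and the gauge arch, then press the feeder's sprung lever fully down and let it come fully up exactly four times, so that the plate pushes the blank through the arch (never push the plate by hand). Take the blank by the end that has come out, draw it straight out of the arch along the bed, and lay it flat on the pile of boards, centred and lengthwise. Leave the lever up and the short offcut, the hammer and the tape measure where they are.

Things in the scene. Friction and masses are not known exactly. Their poses are not given: they have to be found in the camera images.
- blank: The long oak blank, a plain loose block 50 x 170 x 42 mm (x, y, z) of about 0.25 kg, lying flat on the table; origin at the centre of its underside, y along its length. It starts in one of two places on the table between the robot and the feeder; the offcut lies in the other. It is the same either way round.
- offcut: Bystander: the short oak offcut, like the blank but only 100 mm long (50 x 100 x 42 mm); origin at the centre of its underside, y along its length. Not to be moved.
- feeder: The fixed ratchet feeder, a grey steel bench machine lying across in front of the robot. Origin on the table under the middle of its gauge arch; y axis: feeding direction (roughly world y), z up. In its frame (mm): bed x -45 to 45, y -240 to 210, floor at z 60; two guide rails along the whole bed, top at z 67, inner faces at x -30 and 30, outer at -38 and 38.
- infeed (a point): Where the middle of the blank's underside goes first: on the bed floor, midway between push plate and arch, at feeder (0, -111, 60) mm, axes as the feeder's. The plate's front face stands at feeder y -215 plus the rack reading, the arch begins at y -15: the 170 mm blank has 11 to 19 mm to spare at each end and 5 mm at each rail.
- arch_exit (a point): Middle of the bed floor at the arch's exit face, feeder (0, 15, 60) mm, axes as the feeder's. The steel arch spans feeder y -15 to 15, opening x -32 to 32, z 60 to 108, outside x -44 to 44, top z 118. After four presses the blank's leading end is 68 mm beyond this point; the blank is clear of the arch when its middle is more than 85 mm beyond it.
- push_plate: The upright steel push plate, 50 wide, 12 thick, standing 36 mm above the bed floor at the lever end of the bed; it pushes the blank in the feeder's +y. Its origin coincides with the feeder's when the rack reads 0 and moves along the feeder's y with it. Moved only by the lever.
- rack (a joint): Advance of the push plate along the feeder's +y in m: starts between 0 and 0.005 and reads 0.032, 0.064, 0.096, 0.128 after one, two, three, four full presses (up to 0.192). A ratchet: it advances on the down stroke only, after a few mm of idle stroke, stays when the lever comes up, cannot be taken back, and an unfinished press is finished by the next one.
- lever (a joint): Angle of the feeder's sprung lever in rad: 0 up (at rest), 0.55 fully down against its stop. It springs back up by itself when let go. Pressing it at the pad takes about 4 to 12 N, more only at the stop. The handle slopes outward (feeder -y) and up by 0.35 rad at rest and 0.20 rad down when pressed.
- lever_pad (a point): Centre of the top of the black pad at the lever's outer end, 54 mm wide (feeder x) by 44 mm, to be pressed down from above. At rest it is at feeder (x, y, z) = (0, -368, 129) mm and, fully down, at (0, -376, 67) mm; the pivot is at (0, -262, 85) mm, the pad's top 115 mm out along the handle and 5 mm above its centre line.
- pile: The fixed pile of two weathered boards to the robot's left, 92 x 215 mm (x, y), top at 52 mm above the table; origin at the table under its centre, y along its length. The blank ends lying flat on it, lengthwise.
- mallet: Bystander: a hammer with a wooden handle lying beyond the feeder, about 260 mm long; origin at its middle, underside. Not to be moved.
- tape: Bystander: a tape measure, 38 x 70 x 66 mm, standing beyond the feeder; origin at the centre of its underside. Not to be moved.
There are look-alikes about, which are no part of the job. Leave any orange or yellow look-alike of the blank alone.

How it is judged:
By the outcome, as a careful person would: the job done as asked, in the order asked, and still so for the second after the job is handed in, with the robot touching nothing.
It also fails if it takes over 64 s, if anything falls off the work surface, if the arm or the gripper's body presses on something with over 40 N, if the wrist force passes 120 N, or if a joint passes its speed limit or range.

ROBOT

A 6-joint arm with a two-finger parallel gripper is mounted at the origin on the work surface. World frame = base frame: x ahead of the robot, y to its left, z up, the work surface at z = 0. Lengths are in m, angles in degrees, forces in N, time in s.
With the tool pointing down it reaches from about 0.4 to 0.825 m from the base axis. Payload 7 kg.
Tool frame: the origin (TCP) lies midway between the tips of the shut fingers; the grasp point (between the pads) lies 19 mm behind it; z points along the fingers, y is the line along which they close (so a half turn about z gives the same grasp; the last joint's range is limited). The gripper opens to 88 mm and grips with 3 to 60 N. Pads are 19 mm wide; open, the fingers measure 130 mm over their backs; the gripper's body (78 mm by 193 mm) begins 47 mm behind the grasp point.
Start: joints at [90.304, 20.546, 0.682, 0, -70.136, -16.507], TCP at [0.188, 0.648, 0.227] pointing down, gripper open.
Joint ranges: [-176.03, 176.03], [-82.01, 121.73], [-58.28, 71.71], [-173.87, 95.51], [-174.79, -0.11], [-173.66, 173.66]. Speed limits (degrees/s): [136.94, 136.94, 172.46, 180, 180, 180].

INTERFACE

Orientations are given as [roll, pitch, yaw] about the fixed x, y, z axes, in that order (R = Rz(yaw) Ry(pitch) Rx(roll)).
In Python, from plant import ctrl gives the robot as it stands.
- The arm moves only by the tool step_arm, never from a script. Its argument "rows" is a list of rows, each a list of 3 entries, a list of its own where there are three numbers: the closure, from 0 (fully open) to 1 (shut), then the shift along the world's x, y, z in mm, then the turn, a rotation vector about the world's x, y, z in rad. A call has exactly 5 rows; each row is the pose to reach, as a shift and turn from the pose commanded when the call began; what a row does not reach only later rows make up. A row lasts 1/12 s, in which the tool goes at most 41.7 mm and 7.16 degrees, less where a joint would pass 70% of its speed; a pose out of reach is approached as far as the arm can. A call with a gripper value outside its range is refused whole. The fingers move at their own pace and stop on an object; the grip force is fixed at half the most. Time passes only in rows, so rows that repeat a pose let the fingers close, or fill a call up. It gives the time, the measured TCP pose, the force, the opening and the grip force at its end, in the units of the state.
- ctrl.get_obs(): the state, without advancing time (a new reading comes with each control period).
- ctrl.snapshot(name): name is "side" or "top"; returns the picture (480x640x3 uint8, red, green, blue); there is no depth.
- ctrl.camera_model(name): a dict with "intrinsics" (3x3 intrinsics, pixels), "R" (3x3) and "t" (3): a world point X has camera coordinates R X + t. Camera axes: x right, y down, z forward; pixel columns grow to the right and rows downward; lengths in m; the calibration is good to about 2 mm. A picture is of the moment at which its call begins. camera_model takes no time and is no camera call.
- ctrl.close_job(): hands the job in; it is judged then, once.
The state is a dict: "clock": time; "joint_pos": joint angles; "qvel": joint speeds; "tau": joint torques, N m; "tool_pos": TCP position; "orientation": TCP orientation; "force": force on the tool from outside, world axes, zero at the start; "moment": the same for the moment, N m; "opening": finger opening in m; "gripper_force": force on a finger pad.
Only numpy, scipy, OpenCV 4.12 (cv2) and the standard library are available. Lean on these libraries where they do the work, as an engineer would, in place of code of your own. Each camera call takes 0.05 s, during which the arm holds its last target. There are 200 camera calls.

## Working session

There is one attempt and no reset: what is moved stays moved. The work goes in short steps, Python scripts to look and compute and a tool call to move; the robot and the scene stay as the last step left them, time stands still between calls to the robot, and variables do not carry over. Pictures are saved under pics/ and viewed, at most 10 in all, crops included, and the job is handed in when it is done.

Besides the shell and the picture viewer there is one more tool, called after "Call:" as a command line: name --argument value ..., lists and objects as JSON in quotes. step_arm: Moves the arm, as the interface text tells. Its arguments: {"type":"object","properties":{"rows":{"type":"array"}},"required":["rows"]}

```bash
ls; mkdir -p pics
python3 - <<'E'
from plant import ctrl
import cv2,numpy as np
for n in("side","top"):
    im=ctrl.snapshot(n); cv2.imwrite(f"pics/{n}0.png",im[:,:,::-1])
    m=ctrl.camera_model(n); print(n,np.round(m["intrinsics"],1).tolist(),np.round(m["R"],3).tolist(),np.round(m["t"],3).tolist())
o=ctrl.get_obs();print(o)
E
```

```text
pics
side [[621.8, 0.0, 313.5], [0.0, 621.8, 238.1], [0.0, 0.0, 1.0]] [[0.982, -0.187, -0.007], [-0.145, -0.735, -0.663], [0.119, 0.652, -0.749]] [-0.487, 0.171, 1.223]
top [[615.0, 0.0, 320.9], [0.0, 615.0, 241.5], [0.0, 0.0, 1.0]] [[0.025, -1.0, 0.005], [-0.994, -0.025, -0.103], [0.103, -0.002, -0.995]] [0.025, 0.506, 1.558]
{'clock': 0.1, 'joint_pos': array([ 9.03016610e+01,  2.05883578e+01,  6.39433189e-01, -1.81924476e-02,
       -7.01372529e+01, -1.65069808e+01]), 'qvel': array([-0.10128147, -0.09926455,  0.16568056,  0.08790618,  0.08512153,
       -0.04250345]), 'tau': array([-9.27743313e-04, -5.84161985e+01,  2.93753761e+01,  7.01524928e+00,
        1.02227210e-02, -4.78085121e-05]), 'tool_pos': array([0.18827935, 0.64774706, 0.22570648]), 'orientation': array([ 1.79912514e+02, -8.09001996e-03, -1.62115077e+01]), 'force': array([-0.19381479, -0.07444384,  0.53887094]), 'moment': array([0.00680488, 0.05789773, 0.00261144]), 'gripper_force': 0.0, 'opening': 0.0877160125586485}
```

View pics/side0.png

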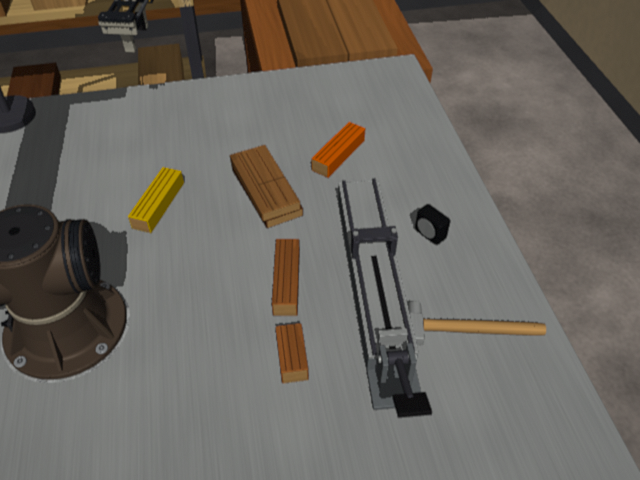

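View pics/top0.png

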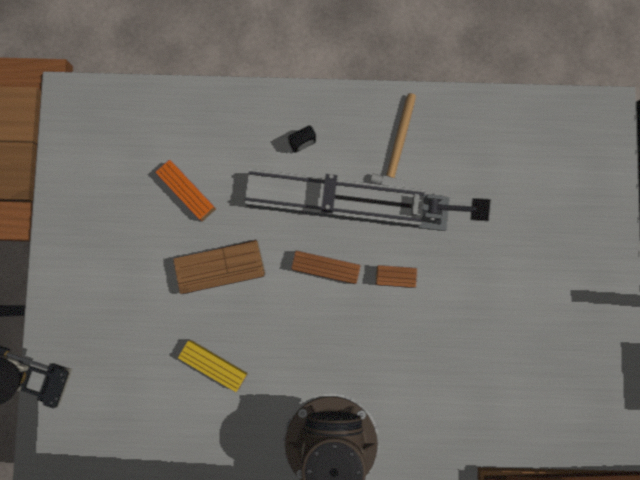

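The top view shows two oak pieces in front of the feeder. The longer one is at top (325,267) / side (286,277), and the shorter one is at top (396,276) / side (292,352). The yellow piece at (212,366) and the orange one at (185,190) are look-alikes. The pile is at (219,266), the feeder arch at (330,195) and the lever pad at (481,209). The longer brown piece is the blank, and I'll confirm that in an enlarged crop.

```bash
cat > h.py <<'E'
import cv2,numpy as np
from plant import ctrl
def ray(n,p):
    m=ctrl.camera_model(n);R=np.array(m["R"]);t=np.array(m["t"])
    d=R.T@np.linalg.inv(m["intrinsics"])@np.array([p[0],p[1],1.]);return -R.T@t,d
def onz(n,p,z):
    c,d=ray(n,p);return c+d*(z-c[2])/d[2]
def tri(ps,pt):
    c1,d1=ray("side",ps);c2,d2=ray("top",pt)
    s=np.linalg.lstsq(np.c_[d1,-d2],c2-c1,rcond=None)[0]
    a,b=c1+d1*s[0],c2+d2*s[1];return (a+b)/2,np.linalg.norm(a-b)
def proj(n,X):
    m=ctrl.camera_model(n);v=np.array(m["intrinsics"])@(np.array(m["R"])@X+m["t"]);return v[:2]/v[2]
E
python3 - <<'E'
from h import *
s=cv2.imread("pics/side0.png");t=cv2.imread("pics/top0.png")
for n,im in(("side",s),("top",t)):
    h=cv2.cvtColor(im,cv2.COLOR_BGR2HSV)
    m=cv2.inRange(h,(3,80,30),(16,225,230))
    k,l,st,ce=cv2.connectedComponentsWithStats(m)
    for i in range(1,k):
        if st[i,4]>250: 
            c=np.argwhere(l==i)[:,::-1].astype(np.int32)
            print(n,st[i].tolist(),cv2.boxPoints(cv2.minAreaRect(c)).round(1).tolist(), np.median(h[l==i],0))
    m=cv2.inRange(h,(0,0,0),(180,255,32))
    k,l,st,ce=cv2.connectedComponentsWithStats(m)
    for i in range(1,k):
        if 150<st[i,4]<3000: print(n,"black",st[i].tolist(),ce[i].round(1))
a=cv2.resize(t[165:300,230:500],(800,400),interpolation=cv2.INTER_CUBIC)
cv2.imwrite("pics/topc.png",a)
cv2.imwrite("pics/sidec.png",cv2.resize(s[170:420,220:450],(552,600),interpolation=cv2.INTER_CUBIC))
E
```

```text
side [192, 0, 241, 83, 11330] [[188.3000030517578, 67.4000015258789], [193.10000610351562, -12.100000381469727], [436.20001220703125, 2.5999999046325684], [431.3999938964844, 82.0999984741211]] [ 15. 166. 112.]
side [145, 7, 36, 14, 366] [[144.8000030517578, 9.899999618530273], [179.39999389648438, 6.199999809265137], [180.5, 16.899999618530273], [145.89999389648438, 20.5]] [ 14. 183.  76.]
side [0, 15, 99, 21, 1029] [[-1.100000023841858, 24.700000762939453], [98.0, 14.600000381469727], [99.0, 25.299999237060547], [0.0, 35.400001525878906]] [ 14. 184.  75.]
side [7, 62, 50, 37, 1287] [[4.0, 67.4000015258789], [55.79999923706055, 61.900001525878906], [59.20000076293945, 94.69999694824219], [7.400000095367432, 100.19999694824219]] [ 12. 180.  64.]
side [230, 145, 73, 83, 2902] [[225.39999389648438, 157.6999969482422], [261.3999938964844, 136.60000610351562], [305.79998779296875, 212.1999969482422], [269.79998779296875, 233.3000030517578]] [ 15. 164. 110.]
side [0, 208, 76, 111, 2951] [[-16.200000762939453, 219.6999969482422], [56.900001525878906, 205.3000030517578], [77.5999984741211, 
[... 1784 characters left out ...]
 250.10000610351562], [360.1000061035156, 264.6000061035156], [355.79998779296875, 284.0]] [ 12. 149. 110.]
top [376, 266, 41, 21, 767] [[375.3999938964844, 284.20001220703125], [376.70001220703125, 265.0], [416.6000061035156, 267.6000061035156], [415.29998779296875, 286.8999938964844]] [ 12. 149. 115.]
top [478, 468, 162, 12, 1249] [[478.0, 468.0], [639.0, 468.0], [639.0, 479.0], [478.0, 479.0]] [ 13. 129.  49.]
top black [289, 127, 26, 25, 310] [300.3 137.5]
top black [472, 199, 17, 21, 284] [480.3 209.2]
top black [0, 305, 24, 11, 227] [ 11.1 310.1]
top black [0, 357, 23, 46, 478] [  8.3 378.5]
top black [289, 411, 70, 39, 690] [320.  423.2]
top black [532, 472, 108, 6, 238] [586.1 474.1]
```

View pics/topc.png

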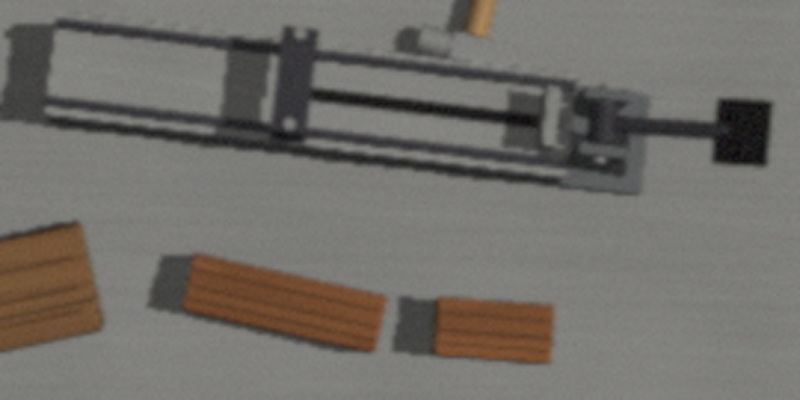

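View pics/sidec.png

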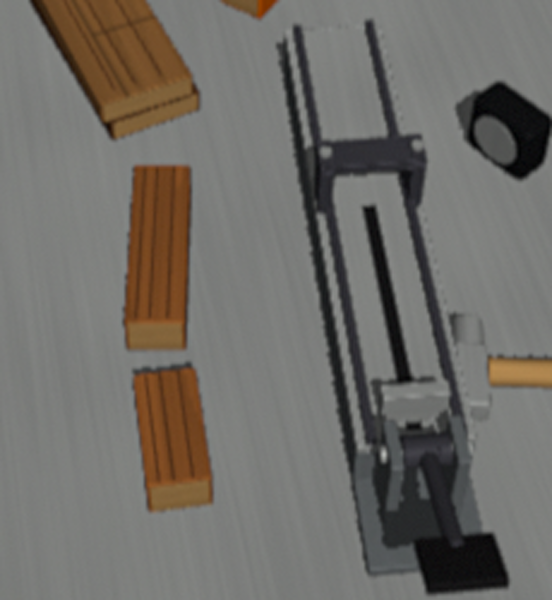

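The crop confirms it: of the two brown pieces, the one at top (325,267) is about 170 mm long and is the blank. The one at (396,276) is about 100 mm, so it is the offcut. The rails, arch and black pad are sharp in both crops, so I can triangulate the corners.

```bash
cat > m1.py <<'E'
from h import *
T=lambda p:(230+(p[0]+.5)/2.963-.5,165+(p[1]+.5)/2.963-.5)
S=lambda p:(220+(p[0]+.5)/2.4-.5,170+(p[1]+.5)/2.4-.5)
P={"b_fl":((136,167),(183,311)),"b_fr":((190,167),(195,255)),"b_nr":((186,320),(387,297)),"b_nl":((128,320),(375,351)),
"pad_fl":((415,540),(713,161)),"pad_fr":((495,535),(718,98)),"pad_nr":((507,587),(771,102)),"pad_nl":((428,592),(767,165)),
"railR_end":((370,22),(57,22)),"railL_end":((298,28),(47,102)),
"pile_nr":((193,88),(80,223)),"pile_nl":((108,110),(102,328)),
"slot_far":((370,207),(315,95)),"plate_fr":((446,380),(545,88)),"plate_fl":((378,384),(542,146))}
r={}
for k,(s,t) in P.items():
    X,e=tri(S(s),T(t));r[k]=X;print(k,(X*1000).round(1),"gap",round(e*1000,1))
b=np.mean([r[k] for k in r if k[:2]=="b_"],0);print("blank",b)
ang=lambda d:np.degrees(np.arctan2(-d[0],d[1]))
print("yaw blank",ang(r["b_fl"]-r["b_nl"]),ang(r["b_fr"]-r["b_nr"]))
pad=np.mean([r[k] for k in r if k[:3]=="pad"],0);re=(r["railR_end"]+r["railL_end"])/2
print("pad",pad,"railend",re,"yaw",ang(re-pad),"len",np.linalg.norm((re-pad)[:2]))
# rails by dark mask lines in top view
t=cv2.imread("pics/top0.png").astype(int);g=t.sum(2)/3
for a,bb in (((57,24),(575,82)),((47,104),(560,160))):
    p,q=np.array(T(a)),np.array(T(bb));pts=[]
    for u in np.linspace(.03,.97,80):
        x=p+(q-p)*u;c=int(round(x[0]));ys=np.arange(int(x[1])-3,int(x[1])+5);w=np.clip(105-g[ys,c],0,None)
        if w.sum()>30: pts.append((c,(w*ys).sum()/w.sum()))
    pts=np.array(pts,np.float32);vx,vy,x0,y0=cv2.fitLine(pts,cv2.DIST_HUBER,0,.01,.01).ravel()
    A=onz("top",(x0-60*vx,y0-60*vy),.065);B=onz("top",(x0+60*vx,y0+60*vy),.065)
    print("rail",len(pts),A,B,ang(A-B), "x at y=0 line:",A[0]+(B[0]-A[0])*(0.1-A[1])/(B[1]-A[1]))
# pile from mask corners in top view
c=np.array([[172,257.5],[257,239.3],[264.7,275.4],[179.7,293.6]])
q=np.array([onz("top",p,.052) for p in c]);print("pile",q.mean(0),ang(q[0]-q[1]),ang(q[3]-q[2]),np.linalg.norm(q[0]-q[1]),np.linalg.norm(q[1]-q[2]))
E
python3 m1.py
```

```text
b_fl [433.5 110.9  36.4] gap 6.0
b_fr [481.2 102.   36. ] gap 4.3
b_nr [448.9 -64.   41. ] gap 4.7
b_nl [402.7 -54.5  40.4] gap 5.2
pad_fl [ 561.1 -324.7  119.8] gap 2.4
pad_fr [ 614.7 -329.7  116.6] gap 3.2
pad_nr [ 609.6 -370.8  125.9] gap 1.0
pad_nl [ 557.3 -366.2  130. ] gap 2.1
railR_end [676.  225.1  62.6] gap 2.9
railL_end [607.2 231.2  61.7] gap 4.5
pile_nr [504.3 202.7  31. ] gap 1.1
pile_nl [417.6 179.5  41.9] gap 7.4
slot_far [617.8   2.2  66.6] gap 3.6
plate_fr [ 624.3 -190.4   91.6] gap 3.7
plate_fl [ 573.5 -187.4   96.9] gap 2.4
blank [0.44156967 0.02359639 0.038463  ]
yaw blank -10.537378211750113 -11.01926043875413
pad [ 0.58566374 -0.3478541   0.12307572] railend [0.64163302 0.22818044 0.06217911] yaw -5.549612848225612 len 0.5787472294601502
rail 80 [0.66715931 0.16550768 0.065     ] [ 0.63800195 -0.13767206  0.065     ] -5.493346612065216 x at y=0 line: 0.6608593155792071
rail 80 [0.59640137 0.14551862 0.065     ] [ 0.56791838 -0.15627548  0.065     ] -5.391540740546507 x at y=0 line: 0.5921053712718737
pile [0.43321393 0.29452892 0.052     ] 13.620015461640024 13.529509128000083 0.2189364982050185 0.09367115102152473
```

Call:
step_arm --rows '[[0,[40,-120,0],[0,0,-0.369]],[0,[64,-156,0],[0,0,-0.369]],[0,[64,-156,0],[0,0,-0.369]],[0,[64,-156,0],[0,0,-0.369]],[0,[64,-156,0],[0,0,-0.369]]]'

```text
clock: 0.52
tool_pos: [0.2536, 0.4863, 0.2267]
orientation: [179.9, -0.0, -37.5]
force: [0.2, -0.2, -1.4]
opening: 0.0876
gripper_force: 0.0
```

Call:
step_arm --rows '[[0,[64,-156,0],[0,0,-0.369]],[0,[64,-156,0],[0,0,-0.369]],[0,[64,-156,0],[0,0,-0.369]],[0,[64,-156,0],[0,0,-0.369]],[0,[64,-156,0],[0,0,-0.369]]]'

```text
clock: 0.93
tool_pos: [0.3169, 0.3307, 0.2265]
orientation: [179.9, -0.0, -58.7]
force: [-1.1, -0.9, -0.4]
opening: 0.088
gripper_force: 0.0
```

Call:
step_arm --rows '[[0,[64,-156,0],[0,0,-0.369]],[0,[64,-156,0],[0,0,-0.369]],[0,[64,-156,0],[0,0,-0.369]],[0,[64,-156,0],[0,0,-0.369]],[0,[64,-156,0],[0,0,-0.369]]]'

```text
clock: 1.35
tool_pos: [0.381, 0.175, 0.2264]
orientation: [180.0, -0.0, -79.9]
force: [0.0, 1.0, -0.5]
opening: 0.0877
gripper_force: 0.0
```

Call:
step_arm --rows '[[0,[62,-156,0],[0,0,-0.369]],[0,[62,-156,0],[0,0,-0.369]],[0,[62,-156,0],[0,0,-0.369]],[0,[62,-156,0],[0,0,-0.369]],[0,[62,-156,0],[0,0,-0.369]]]'

```text
clock: 1.77
tool_pos: [0.4434, 0.0188, 0.2263]
orientation: [180.0, -0.1, -101.1]
force: [-0.8, 1.2, 0.1]
opening: 0.0876
gripper_force: 0.0
```

Call:
step_arm --rows '[[0,[-2,5,-30],[0,0,0]],[0,[-2,5,-70],[0,0,0]],[0,[-2,5,-110],[0,0,0]],[0,[-2,5,-145],[0,0,0]],[0,[-2,5,-165],[0,0,0]]]'

```text
clock: 2.18
tool_pos: [0.4382, 0.0282, 0.0582]
orientation: [179.8, -0.1, -100.8]
force: [0.3, 0.5, -0.4]
opening: 0.0877
gripper_force: 0.0
```

Call:
step_arm --rows '[[0,[0,0,-20],[0,0,0]],[0,[0,0,-35],[0,0,0]],[0,[0,0,-45],[0,0,0]],[0.3,[0,0,-45],[0,0,0]],[1,[0,0,-45],[0,0,0]]]'

```text
clock: 2.6
tool_pos: [0.44, 0.029, 0.0162]
orientation: [179.9, -0.1, -100.7]
force: [0.6, 0.9, 0.7]
opening: 0.0793
gripper_force: 0.0
```

Call:
step_arm --rows '[[1,[0,0,0],[0,0,0]],[1,[0,0,0],[0,0,0]],[1,[0,0,0],[0,0,0]],[1,[0,0,0],[0,0,0]],[1,[0,0,0],[0,0,0]]]'

```text
clock: 3.02
tool_pos: [0.4412, 0.0296, 0.0173]
orientation: [-179.9, 0.1, -100.8]
force: [-0.0, 0.3, 3.2]
opening: 0.0495
gripper_force: 30.0
```

Call:
step_arm --rows '[[1,[0,0,15],[0,0,0]],[1,[0,0,45],[0,0,0]],[1,[0,0,80],[0,0,0]],[1,[0,0,105],[0,0,0.0]],[1,[0,0,115],[0,0,0.0]]]'

```text
clock: 3.43
tool_pos: [0.4416, 0.0296, 0.1351]
orientation: [-179.8, 0.2, -100.7]
force: [0.6, 0.9, -3.0]
opening: 0.0495
gripper_force: 30.0
```

Call:
step_arm --rows '[[1,[25,-17,0],[0,0,0.02]],[1,[65,-45,0],[0,0,0.04]],[1,[105,-75,0],[0,0,0.06]],[1,[140,-100,0],[0,0,0.0934]],[1,[167,-117,0],[0,0,0.0934]]]'

```text
clock: 3.85
tool_pos: [0.5934, -0.085, 0.1277]
orientation: [178.9, -0.0, -95.3]
force: [-27.6, 7.2, -0.3]
opening: 0.0633
gripper_force: 41.4
```

Call:
step_arm --rows '[[1,[0,0,0],[0,0,0]],[1,[0,0,0],[0,0,0]],[1,[0,0,0],[0,0,0]],[1,[0,0,0],[0,0,0]],[1,[0,0,0],[0,0,0]]]'

```text
clock: 4.27
tool_pos: [0.6011, -0.0831, 0.1326]
orientation: [-179.9, 0.0, -95.4]
force: [-0.3, 0.9, 0.4]
opening: 0.0203
gripper_force: 0.0
```

Run:
```python
from h import *
o=ctrl.get_obs();print(o["tool_pos"],o["orientation"])
a=ctrl.snapshot("side")[150:430,300:480,::-1];b=ctrl.snapshot("top")[150:270,300:500,::-1]
A=cv2.resize(a,None,fx=2,fy=2,interpolation=cv2.INTER_CUBIC);B=cv2.resize(b,None,fx=2.2,fy=2.2,interpolation=cv2.INTER_CUBIC)
c=np.zeros((560,800,3),np.uint8);c[:,:360]=A;c[:264,360:800]=B;cv2.imwrite("pics/hold.png",c)
```

```text
[ 0.60114591 -0.08309951  0.13256169] [-1.79911998e+02  2.81150467e-02 -9.53572583e+01]
```

View pics/hold.png

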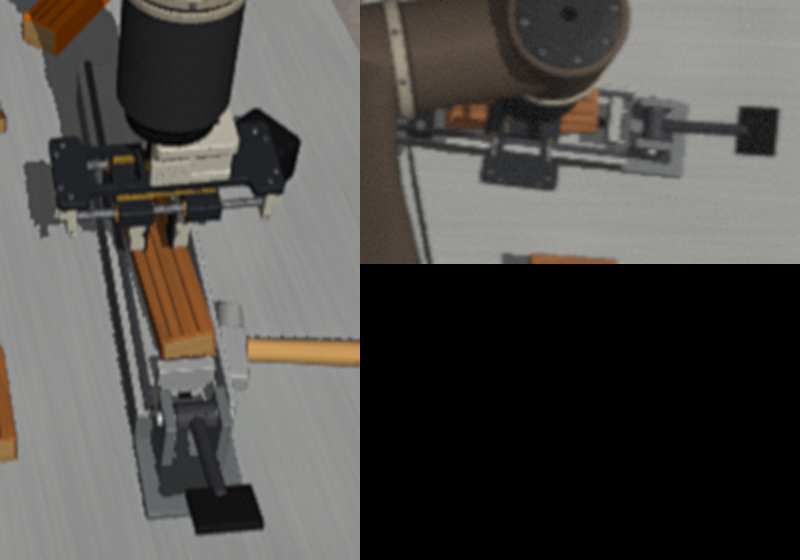

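The blank's underside (about 118 mm) clipped the 118 mm arch during the traverse, and the blank dropped. It now seems to be lying in the infeed, with its near end at crop (190,340) by the plate. I'll raise the arm clear and check.

Call:
step_arm --rows '[[1,[0,0,30],[0,0,0]],[1,[0,0,70],[0,0,0]],[1,[0,-30,100],[0,0,0]],[1,[-5,-65,110],[0,0,0]],[1,[-8,-100,110],[0,0,0]]]'

```text
clock: 4.78
tool_pos: [0.5951, -0.1841, 0.2469]
orientation: [-179.5, -0.0, -95.2]
force: [0.7, 0.1, 0.0]
opening: 0.0003
gripper_force: 0.0
```

Call:
step_arm --rows '[[1,[-5,-40,0],[0,0,0]],[1,[-5,-80,0],[0,0,0]],[1,[-8,-120,0],[0,0,0]],[1,[-8,-150,0],[0,0,0]],[1,[-8,-165,0],[0,0,0]]]'

```text
clock: 5.2
tool_pos: [0.5847, -0.3517, 0.2419]
orientation: [-180.0, -0.0, -95.5]
force: [0.5, 1.1, -0.5]
opening: 0.0001
gripper_force: 0.0
```

Run:
```python
from h import *
o=ctrl.get_obs();print(o["tool_pos"],o["orientation"],o["opening"])
a=ctrl.snapshot("side")[:,:,::-1];b=ctrl.snapshot("top")[:,:,::-1]
cv2.imwrite("pics/s2.png",a);cv2.imwrite("pics/t2.png",b)
A=cv2.resize(a[200:400,330:460],None,fx=3,fy=3,interpolation=cv2.INTER_CUBIC);B=cv2.resize(b[165:255,310:445],None,fx=3,fy=3,interpolation=cv2.INTER_CUBIC)
c=np.zeros((600,800,3),np.uint8);c[:,:390]=A;c[:270,395:800]=B;cv2.imwrite("pics/drop.png",c)
```

```text
[ 0.5847228  -0.35173007  0.24187139] [-1.79975080e+02 -2.75653954e-02 -9.55122300e+01] 0.00013260338665597023
```

View pics/drop.png

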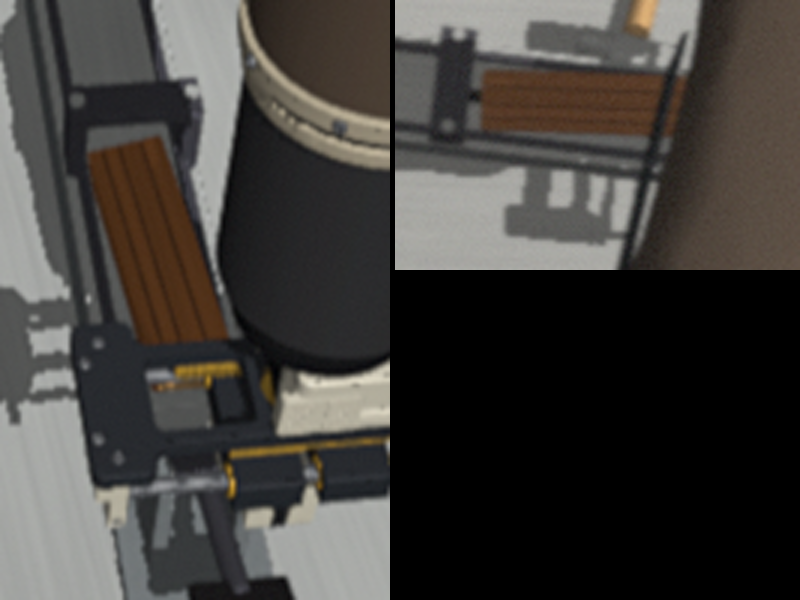

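The blank lies in the channel short of the arch, with its far end at top pixel (339,198), but it is skewed about 4° between the rails. I'll regrip it, straighten it and lay it properly.

Run:
```python
from h import *
f=np.array([.095,.9955,0]);O=np.array([.6188,.0188,0])
ex=np.array([.9955,-.095,0])
def fe(X):return np.round([(X-O)@ex*1000,(X-O)@f*1000,X[2]*1000],1)
S=lambda x,y:(330+x/3-.3,200+y/3-.3);T=lambda x,y:(310+(x-395)/3-.3,165+y/3-.3)
for s,t in (((89,155),(482,130)),((162,138),(484,71))):
    X,e=tri(S(*s),T(*t));print(fe(X),e,fe(onz("top",T(*t),.102)),fe(onz("side",S(*s),.102)))
for s in((140,343),(228,343)):print(fe(onz("side",S(*s),.102)))
for t in((680,70),(664,131)):print("t",fe(onz("top",T(*t),.102)))
for n,t in (("archR",(474,30)),("archL",(466,140)),("archR2",(445,30)),("archL2",(433,138))):print(n,fe(onz("top",T(*t),.118)))
```

```text
[-31.8 -26.3  96. ] 0.004022791479341585 [-34.8 -26.2 102. ] [-30.8 -31.1 102. ]
[ 16.4 -22.2 102.6] 0.004402340808182378 [ 14.2 -22.1 102. ] [ 18.7 -21.4 102. ]
[ -21.4 -179.8  102. ]
[  30.8 -184.9  102. ]
t [  34.5 -182.7  102. ]
t [ -17.7 -175.   102. ]
archR [ 43.9  -9.9 118. ]
archL [-47.2 -14.  118. ]
archR2 [ 41.1  13.7 118. ]
archL2 [-48.7  12.8 118. ]
```

Call:
step_arm --rows '[[0,[4,35,0],[0,0,0]],[0,[7,75,0],[0,0,0]],[0,[11,115,0],[0,0,0]],[0,[14,150,0],[0,0,0]],[0,[16,180,0],[0,0,0]]]'

```text
clock: 5.72
tool_pos: [0.6013, -0.1652, 0.2422]
orientation: [-179.9, 0.0, -95.3]
force: [0.0, -0.4, 0.4]
opening: 0.0282
gripper_force: 0.0
```

Call:
step_arm --rows '[[0,[3,40,0],[0,0,0]],[0,[7,70,-15],[0,0,0]],[0,[7,80,-45],[0,0,0]],[0,[7,80,-75],[0,0,0]],[0,[7,80,-100],[0,0,0]]]'

```text
clock: 6.13
tool_pos: [0.6078, -0.0858, 0.1407]
orientation: [-180.0, 0.1, -95.2]
force: [-0.5, -0.0, -1.3]
opening: 0.0615
gripper_force: 0.0
```

Call:
step_arm --rows '[[0,[0,0,-20],[0,0,0]],[0,[0,0,-45],[0,0,0]],[0,[0,0,-60],[0,0,0]],[0,[0,0,-64],[0,0,0]],[0,[0,0,-64],[0,0,0]]]'

```text
clock: 6.55
tool_pos: [0.6076, -0.0878, 0.0769]
orientation: [179.9, -0.0, -95.3]
force: [-0.1, -0.9, 0.2]
opening: 0.0873
gripper_force: 0.0
```

Call:
step_arm --rows '[[0.5,[0,0,0],[0,0,0]],[1,[0,0,0],[0,0,0]],[1,[0,0,0],[0,0,0]],[1,[0,0,0],[0,0,0]],[1,[0,0,0],[0,0,0]]]'

```text
clock: 6.97
tool_pos: [0.6089, -0.0889, 0.0783]
orientation: [-179.9, 0.0, -95.4]
force: [1.2, -0.8, -0.8]
opening: 0.06
gripper_force: 1.2
```

Call:
step_arm --rows '[[1,[0,0,0],[0,0,0]],[1,[0,0,4],[0,0,0]],[1,[0,0,9],[0,0,0]],[1,[0,0,14],[0,0,0]],[1,[0,0,14],[0,0,0]]]'

```text
clock: 7.38
tool_pos: [0.6088, -0.089, 0.0927]
orientation: [-179.9, 0.0, -95.4]
force: [0.8, 0.3, -3.6]
opening: 0.0528
gripper_force: 28.6
```

Run:
```python
from h import *
o=ctrl.get_obs();print(o["tool_pos"],o["orientation"],o["opening"],o["force"],o["moment"])
a=ctrl.snapshot("side")[:,:,::-1];b=ctrl.snapshot("top")[:,:,::-1]
cv2.imwrite("pics/s3.png",a);cv2.imwrite("pics/t3.png",b)
A=cv2.resize(a[210:410,330:460],None,fx=3,fy=3,interpolation=cv2.INTER_CUBIC);B=cv2.resize(b[165:255,310:445],None,fx=3,fy=3,interpolation=cv2.INTER_CUBIC)
c=np.zeros((600,800,3),np.uint8);c[:,:390]=A;c[:270,395:800]=B;cv2.imwrite("pics/hold2.png",c)
```

```text
[ 0.60878393 -0.08897753  0.0926844 ] [-1.79949308e+02  5.14976315e-03 -9.54147330e+01] 0.052777702502944585 [ 0.79076277  0.28690611 -3.57452296] [ 0.05307917 -0.13909778 -0.01536725]
```

View pics/hold2.png

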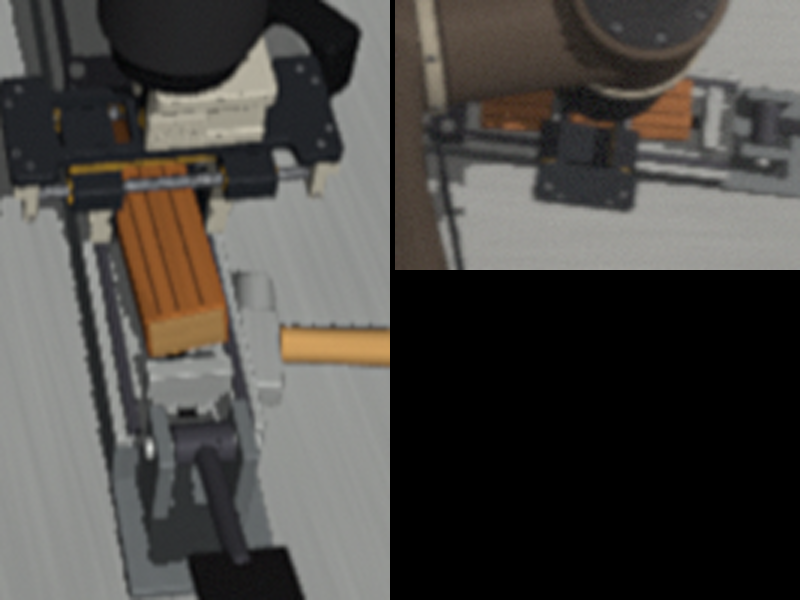

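Call:
step_arm --rows '[[1,[0,0,8],[0,0,0]],[1,[0,0,12],[0,0,0]],[1,[0,0,12],[0,0,0]],[1,[0,0,12],[0,0,0]],[1,[0,0,12],[0,0,0]]]'

```text
clock: 7.9
tool_pos: [0.6084, -0.0889, 0.1035]
orientation: [180.0, 0.0, -95.4]
force: [-0.2, -0.5, -3.1]
opening: 0.0525
gripper_force: 28.6
```

Run:
```python
from h import *
o=ctrl.get_obs();print(o["tool_pos"],o["opening"],o["gripper_force"],o["force"],o["moment"])
for n in("side","top"):
    im=ctrl.snapshot(n)[:,:,::-1];cv2.imwrite(f"pics/{n[0]}4.png",im)
    h=cv2.cvtColor(im,cv2.COLOR_BGR2HSV);m=cv2.inRange(h,(5,110,50),(15,255,255))
    x0,y0,x1,y1=(340,230,430,340) if n=="side" else (330,175,420,225)
    k,l,st,ce=cv2.connectedComponentsWithStats(m[y0:y1,x0:x1])
    for i in range(1,k):
        if st[i,4]>100:
            c=cv2.findContours((l==i).astype(np.uint8),0,2)[0][0]
            print(n,st[i],(cv2.approxPolyDP(c,2,True)[:,0]+[x0,y0]).tolist())
```

```text
[ 0.60838524 -0.08892628  0.10353778] 0.05247336780645197 28.627044965978712 [-0.17312665 -0.48173139 -3.06183361] [ 0.07540961 -0.0453019  -0.02174317]
side [  29   39   38   56 1269] [[394, 269], [373, 270], [369, 276], [380, 324], [379, 315], [404, 309], [406, 319]]
top [ 60  16  20  20 263] [[408, 191], [391, 202], [390, 207], [407, 210]]
top [  9  19  24  14 249] [[362, 194], [339, 197], [339, 205], [358, 206]]
```

Run:
```python
from h import *
f=np.array([.095,.9955,0]);O=np.array([.6188,.0188,0]);ex=np.array([.9955,-.095,0])
fe=lambda X:np.round([(X-O)@ex*1000,(X-O)@f*1000,X[2]*1000],1)
a,_=tri((404.5,309),(408.5,190.5));b,_=tri((379,315),(407.5,210.5));print(fe(a),fe(b),_)
print(fe(np.array([.6084,-.0889,.1035])))
# longitudinal edges in side view at z .127: left and right mask borders
for n,z in(("side",.128),("top",.128)):
    im=cv2.imread(f"pics/{n[0]}4.png");h=cv2.cvtColor(im,cv2.COLOR_BGR2HSV);m=cv2.inRange(h,(5,110,50),(15,255,255))
    L=[];Rr=[]
    if n=="side":
        for y in range(282,306):
            xs=np.flatnonzero(m[y,340:430])+340;L.append((xs[0]-.5,y));Rr.append((xs[-1]+.5,y))
    else:
        for x in list(range(342,357))+list(range(396,406)):
            ys=np.flatnonzero(m[175:225,x])+175;L.append((x,ys[-1]+.5));Rr.append((x,ys[0]-.5))
    for nm,q in(("L",L),("R",Rr)):
        P=np.array([onz(n,p,z) for p in q]);c=np.polyfit(P[:,1],P[:,0],1);print(n,nm,"yaw",-np.degrees(np.arctan(c[0])).round(2),fe(P[0]),fe(P[-1]))
```

```text
[  25.  -189.8  125.2] [ -21.7 -193.4  118.3] 0.0032614273626413574
[-1.000e-01 -1.082e+02  1.035e+02]
side L yaw -2.74 [ -29.  -126.6  128. ] [ -26.2 -178.1  128. ]
side R yaw -3.14 [  23.3 -131.8  128. ] [  26.3 -183.2  128. ]
top L yaw -2.36 [-34.3 -33.4 128. ] [ -25.7 -186.1  128. ]
top R yaw 2.7 [-10.  -30.5 128. ] [  20.7 -181.2  128. ]
```

Call:
step_arm --rows '[[1,[2,-4,0],[0,0,-0.049]],[1,[2,-4,0],[0,0,-0.049]],[1,[2,-4,-8],[0,0,-0.049]],[1,[2,-4,-15],[0,0,-0.049]],[1,[2,-4,-20],[0,0,-0.049]]]'

```text
clock: 8.42
tool_pos: [0.6097, -0.0929, 0.0821]
orientation: [179.9, -0.0, -98.2]
force: [-0.6, -0.4, -3.4]
opening: 0.0529
gripper_force: 28.6
```

Call:
step_arm --rows '[[1,[0,0,-2],[0,0,0]],[1,[0,0,-4],[0,0,0]],[1,[0,0,-5],[0,0,0]],[1,[0,0,-5],[0,0,0]],[1,[0,0,-5],[0,0,0]]]'

```text
clock: 8.83
tool_pos: [0.6107, -0.0929, 0.0787]
orientation: [-180.0, 0.0, -98.2]
force: [-0.2, -0.2, -1.7]
opening: 0.0528
gripper_force: 28.6
```

Call:
step_arm --rows '[[0.35,[0,0,0],[0,0,0]],[0.3,[0,0,0],[0,0,0]],[0.2,[0,0,0],[0,0,0]],[0,[0,0,0],[0,0,0]],[0,[0,0,0],[0,0,0.049]]]'

```text
clock: 9.25
tool_pos: [0.6107, -0.0929, 0.0789]
orientation: [-180.0, 0.0, -95.5]
force: [-0.4, -1.1, 0.0]
opening: 0.076
gripper_force: 0.0
```

Call:
step_arm --rows '[[0,[-1,0,-1],[0,0,0]],[1,[-1,0,-1],[0,0,0]],[1,[-1,0,-1],[0,0,0]],[1,[-1,0,-1],[0,0,0]],[1,[-1,0,-1],[0,0,0]]]'

```text
clock: 9.67
tool_pos: [0.6095, -0.0929, 0.0776]
orientation: [-180.0, -0.0, -95.4]
force: [0.5, -0.0, -0.2]
opening: 0.0666
gripper_force: 0.0
```

Call:
step_arm --rows '[[1,[0,0,0],[0,0,0]],[1,[0,0,0],[0,0,0]],[1,[0,0,0],[0,0,0]],[1,[0,0,0],[0,0,0]],[1,[0,0,0],[0,0,0]]]'

```text
clock: 10.08
tool_pos: [0.6098, -0.0929, 0.0777]
orientation: [-180.0, 0.0, -95.4]
force: [1.0, 0.8, -0.4]
opening: 0.0494
gripper_force: 30.0
```

The opening is 49.4 mm, so the blank is flat and square. I'll release it, rise and go over the lever pad.

Call:
step_arm --rows '[[0.3,[0,0,0],[0,0,0]],[0,[0,0,0],[0,0,0]],[0,[0,0,0],[0,0,0]],[0,[0,0,25],[0,0,0]],[0,[0,0,60],[0,0,0]]]'

```text
clock: 10.5
tool_pos: [0.6068, -0.0931, 0.1347]
orientation: [179.6, -0.1, -95.5]
force: [1.2, -0.5, 1.3]
opening: 0.0777
gripper_force: 0.0
```

Call:
step_arm --rows '[[0,[0,0,30],[0,0,0]],[1,[0,-30,70],[0,0,0]],[1,[-4,-65,90],[0,0,0]],[1,[-8,-105,90],[0,0,0]],[1,[-12,-145,90],[0,0,0]]]'

```text
clock: 10.92
tool_pos: [0.5986, -0.2363, 0.2306]
orientation: [-179.7, -0.0, -95.3]
force: [0.6, 0.3, -0.4]
opening: 0.0666
gripper_force: 0.0
```

Call:
step_arm --rows '[[1,[-4,-40,0],[0,0,0]],[1,[-8,-75,0],[0,0,0]],[1,[-12,-95,0],[0,0,0]],[1,[-12,-110,-20],[0,0,0]],[1,[-12,-110,-40],[0,0,0]]]'

```text
clock: 11.33
tool_pos: [0.5855, -0.3486, 0.1879]
orientation: [-179.9, -0.1, -95.6]
force: [-0.1, 0.2, -2.4]
opening: 0.0331
gripper_force: 0.0
```

Run:
```python
from h import *
o=ctrl.get_obs();print(o["tool_pos"],o["opening"])
a=ctrl.snapshot("side")[:,:,::-1];b=ctrl.snapshot("top")[:,:,::-1]
cv2.imwrite("pics/s5.png",a);cv2.imwrite("pics/t5.png",b)
A=cv2.resize(a[220:420,330:460],None,fx=3,fy=3,interpolation=cv2.INTER_CUBIC);B=cv2.resize(b[165:255,310:445],None,fx=3,fy=3,interpolation=cv2.INTER_CUBIC)
c=np.zeros((600,800,3),np.uint8);c[:,:390]=A;c[:270,395:800]=B;cv2.imwrite("pics/laid.png",c)
```

```text
[ 0.58551886 -0.34860752  0.18792599] 0.033106418038655556
```

View pics/laid.png

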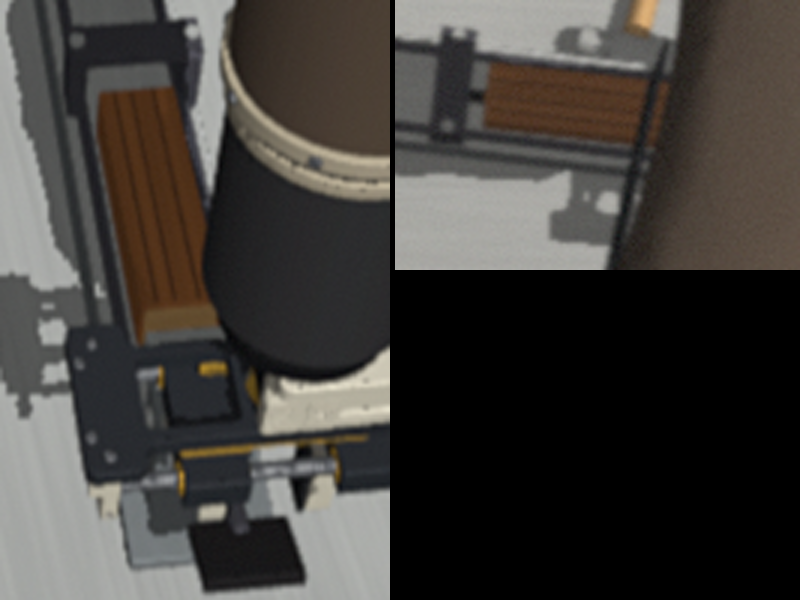

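The blank lies flat and parallel to the rails, with its far end at crop (487,100) and clear of the arch. Next is the first press, done slowly.

Call:
step_arm --rows '[[1,[0,-3,-20],[0,0,0]],[1,[0,-3,-40],[0,0,0]],[1,[0,-3,-50],[0,0,0]],[1,[0,-3,-50],[0,0,0]],[1,[0,-3,-50],[0,0,0]]]'

```text
clock: 11.85
tool_pos: [0.586, -0.348, 0.1381]
orientation: [180.0, -0.0, -95.4]
force: [0.0, 0.3, 0.6]
opening: 0.0006
gripper_force: 0.0
```

Call:
step_arm --rows '[[1,[0,0,-15],[0,0,0]],[1,[0,0,-30],[0,0,0]],[1,[0,0,-45],[0,0,0]],[1,[0,0,-58],[0,0,0]],[1,[0,0,-68],[0,0,0]]]'

```text
clock: 12.27
tool_pos: [0.5887, -0.3505, 0.0739]
orientation: [-179.6, -0.2, -95.3]
force: [-1.7, -0.1, 14.8]
opening: 0.0006
gripper_force: 6.5
```

Call:
step_arm --rows '[[1,[0,0,-1],[0,0,0]],[1,[0,0,-2],[0,0,0]],[1,[0,0,-2],[0,0,0]],[1,[0,0,-2],[0,0,0]],[1,[0,0,-2],[0,0,0]]]'

```text
clock: 12.68
tool_pos: [0.5887, -0.3501, 0.0723]
orientation: [-179.6, -0.2, -95.3]
force: [-1.0, -3.4, 8.7]
opening: 0.0005
gripper_force: 4.8
```

Call:
step_arm --rows '[[1,[0,0,-2],[0,0,0]],[1,[0,0,-4],[0,0,0]],[1,[0,0,-6],[0,0,0]],[1,[0,0,-6],[0,0,0]],[1,[0,0,-6],[0,0,0]]]'

```text
clock: 13.1
tool_pos: [0.5889, -0.35, 0.069]
orientation: [-179.6, -0.2, -95.3]
force: [-6.2, 2.0, 26.2]
opening: 0.0002
gripper_force: 11.9
```

Call:
step_arm --rows '[[1,[0,0,-2],[0,0,0]],[1,[0,0,-4],[0,0,0]],[1,[0,0,-6],[0,0,0]],[1,[0,0,-6],[0,0,0]],[1,[0,0,-6],[0,0,0]]]'

```text
clock: 13.52
tool_pos: [0.5892, -0.3502, 0.0682]
orientation: [-179.4, -0.3, -95.2]
force: [-17.4, 11.3, 58.3]
opening: 0.0005
gripper_force: 28.5
```

The first press reached the stop at z 0.068. I'll let the lever up and check the advance.

Call:
step_arm --rows '[[1,[0,0,10],[0,0,0]],[1,[0,0,35],[0,0,0]],[1,[0,0,65],[0,0,0]],[1,[0,0,88],[0,0,0]],[1,[0,0,92],[0,0,0]]]'

```text
clock: 13.93
tool_pos: [0.589, -0.3495, 0.1555]
orientation: [-179.4, -0.2, -95.3]
force: [0.8, 0.5, 1.0]
opening: 0.0002
gripper_force: 0.0
```

Call:
step_arm --rows '[[1,[0,0,0],[0,0,0]],[1,[0,0,0],[0,0,0]],[1,[0,0,0],[0,0,0]],[1,[0,0,0],[0,0,0]],[1,[0,0,0],[0,0,0]]]'

```text
clock: 14.35
tool_pos: [0.5853, -0.3481, 0.1464]
orientation: [179.9, 0.0, -95.4]
force: [0.0, 0.0, -0.3]
opening: 0.001
gripper_force: 0.0
```

```bash
cat > adv.py <<'E'
from h import *
import sys
f=np.array([.095,.9955,0]);O=np.array([.6188,.0188,0]);ex=np.array([.9955,-.095,0])
fe=lambda X:np.round([(X-O)@ex*1000,(X-O)@f*1000,X[2]*1000],1)
a=ctrl.snapshot("side")[:,:,::-1];b=ctrl.snapshot("top")[:,:,::-1]
cv2.imwrite(f"pics/s{sys.argv[1]}.png",a);cv2.imwrite(f"pics/t{sys.argv[1]}.png",b)
# blank pixels projected to top-face plane, centreline band: extent along feeder y
for n,im in(("side",a),("top",b)):
    m=cv2.inRange(cv2.cvtColor(im,cv2.COLOR_BGR2HSV),(3,110,30),(17,255,255))
    ys,xs=np.nonzero(m);P=np.array([fe(onz(n,(x,y),.102)) for x,y in zip(xs,ys) if (330<x<440 and 170<y<380 if n=="side" else 240<x<450 and 165<y<235)])
    P=P[(abs(P[:,0])<36)&(P[:,1]>-260)&(P[:,1]<230)]
    if len(P): print(n,len(P),"y",np.percentile(P[:,1],[.5,99.5]),"x",P[:,0].mean().round(1))
o=ctrl.get_obs();print(o["tool_pos"],o["force"],o["opening"])
E
python3 adv.py 6
```

```text
side 2058 y [-191.4585  -16.3285] x -2.4Traceback (most recent call last):
  File "adv.py", line 10, in <module>
    ys,xs=np.nonzero(m);P=np.array([fe(onz(n,(x,y),.102)) for x,y in zip(xs,ys) if (330<x<440 and 170<y<380 if n=="side" else 240<x<450 and 165<y<235)])
                                       ~~~^^^^^^^^^^^^^^
  File "h.py", line 7, in onz
    c,d=ray(n,p);return c+d*(z-c[2])/d[2]
        ~~~^^^^^
  File "h.py", line 4, in ray
    m=ctrl.camera_model(n);R=np.array(m["R"]);t=np.array(m["t"])
ValueError: time passes only in moves, steps and waits
```

The far end is now at feeder y of about -16 mm, where one press (0.032) should put it. I'll do presses 2, 3 and 4.

Call:
step_arm --rows '[[1,[0,0,-20],[0,0,0]],[1,[0,0,-40],[0,0,0]],[1,[0,0,-60],[0,0,0]],[1,[0,0,-75],[0,0,0]],[1,[0,0,-82],[0,0,0]]]'

```text
clock: 14.87
tool_pos: [0.5882, -0.3503, 0.068]
orientation: [-179.7, -0.2, -95.3]
force: [-13.5, 12.4, 64.6]
opening: 0.0009
gripper_force: 30.4
```

Call:
step_arm --rows '[[1,[0,0,-3],[0,0,0]],[1,[0,0,-5],[0,0,0]],[1,[0,0,-5],[0,0,0]],[1,[0,0,-5],[0,0,0]],[1,[0,0,-5],[0,0,0]]]'

```text
clock: 15.28
tool_pos: [0.5882, -0.3503, 0.0684]
orientation: [-179.6, -0.3, -95.3]
force: [-11.1, 5.7, 43.4]
opening: 0.0009
gripper_force: 21.4
```

Call:
step_arm --rows '[[1,[0,0,15],[0,0,0]],[1,[0,0,40],[0,0,0]],[1,[0,0,65],[0,0,0]],[1,[0,0,87],[0,0,0]],[1,[0,0,87],[0,0,0]]]'

```text
clock: 15.7
tool_pos: [0.5882, -0.3495, 0.1529]
orientation: [-179.6, -0.2, -95.4]
force: [0.7, -0.2, 0.5]
opening: 0.0003
gripper_force: 0.0
```

Call:
step_arm --rows '[[1,[0,0,0],[0,0,0]],[1,[0,0,0],[0,0,0]],[1,[0,0,0],[0,0,0]],[1,[0,0,0],[0,0,0]],[1,[0,0,0],[0,0,0]]]'

```text
clock: 16.12
tool_pos: [0.5853, -0.3482, 0.1464]
orientation: [179.9, 0.0, -95.4]
force: [0.5, -0.3, 0.4]
opening: 0.0002
gripper_force: 0.0
```

Call:
step_arm --rows '[[1,[0,0,-18],[0,0,0]],[1,[0,0,-36],[0,0,0]],[1,[0,0,-52],[0,0,0]],[1,[0,0,-64],[0,0,0]],[1,[0,0,-72],[0,0,0]]]'

```text
clock: 16.53
tool_pos: [0.5874, -0.3506, 0.0769]
orientation: [-179.8, -0.2, -95.4]
force: [-1.7, -3.8, 12.6]
opening: 0.0002
gripper_force: 6.7
```

Call:
step_arm --rows '[[1,[0,0,-5],[0,0,0]],[1,[0,0,-9],[0,0,0]],[1,[0,0,-12],[0,0,0]],[1,[0,0,-14],[0,0,0]],[1,[0,0,-14],[0,0,0]]]'

```text
clock: 16.95
tool_pos: [0.5878, -0.3502, 0.0685]
orientation: [-179.7, -0.2, -95.3]
force: [-9.0, 4.6, 39.6]
opening: 0.0002
gripper_force: 19.9
```

Call:
step_arm --rows '[[1,[0,0,15],[0,0,0]],[1,[0,0,40],[0,0,0]],[1,[0,0,65],[0,0,0]],[1,[0,0,86],[0,0,0]],[1,[0,0,86],[0,0,0]]]'

```text
clock: 17.37
tool_pos: [0.5881, -0.3494, 0.1526]
orientation: [-179.6, -0.1, -95.4]
force: [0.6, -0.1, -0.6]
opening: 0.0002
gripper_force: 0.0
```

Call:
step_arm --rows '[[1,[0,0,0],[0,0,0]],[1,[0,0,0],[0,0,0]],[1,[0,0,0],[0,0,0]],[1,[0,0,0],[0,0,0]],[1,[0,0,0],[0,0,0]]]'

```text
clock: 17.78
tool_pos: [0.5853, -0.3482, 0.1464]
orientation: [179.9, 0.0, -95.4]
force: [0.6, 0.5, 0.8]
opening: 0.0004
gripper_force: 0.0
```

Call:
step_arm --rows '[[1,[0,0,-18],[0,0,0]],[1,[0,0,-36],[0,0,0]],[1,[0,0,-52],[0,0,0]],[1,[0,0,-64],[0,0,0]],[1,[0,0,-72],[0,0,0]]]'

```text
clock: 18.2
tool_pos: [0.5874, -0.3506, 0.0769]
orientation: [-179.8, -0.2, -95.4]
force: [-1.0, -3.2, 13.7]
opening: 0.0003
gripper_force: 6.7
```

Call:
step_arm --rows '[[1,[0,0,-5],[0,0,0]],[1,[0,0,-9],[0,0,0]],[1,[0,0,-12],[0,0,0]],[1,[0,0,-14],[0,0,0]],[1,[0,0,-14],[0,0,0]]]'

```text
clock: 18.62
tool_pos: [0.5878, -0.3502, 0.0685]
orientation: [-179.7, -0.2, -95.3]
force: [-10.8, 3.6, 39.2]
opening: 0.0006
gripper_force: 19.8
```

Call:
step_arm --rows '[[1,[0,0,15],[0,0,0]],[1,[0,0,40],[0,0,0]],[1,[0,0,65],[0,0,0]],[1,[0,0,90],[0,0,0]],[1,[0,0,125],[0,0,0]]]'

```text
clock: 19.03
tool_pos: [0.5845, -0.3477, 0.1853]
orientation: [179.8, 0.1, -95.4]
force: [0.2, -0.2, 0.2]
opening: 0.0006
gripper_force: 0.0
```

```bash
python3 - <<'E'
s=open("h.py").read()
s=s.replace("def ray","import functools\ncm=functools.lru_cache(None)(lambda n:ctrl.camera_model(n))\ndef ray",1).replace("m=ctrl.camera_model(n);","m=cm(n);")
open("h.py","w").write(s)
E
python3 adv.py 7
```

```text
side 1418 y [-101.813    79.3915] x -1.6
top 1129 y [-82.272  81.508] x -3.0
[ 0.58853162 -0.3498239   0.19294223] [0.2156522  0.39793888 0.51158303] 0.00050461917261933
```

Call:
step_arm --rows '[[0,[3,25,10],[0,0,0]],[0,[6,60,15],[0,0,0]],[0,[9,100,15],[0,0,0]],[0,[12,140,15],[0,0,0]],[0,[16,180,15],[0,0,0]]]'

```text
clock: 19.55
tool_pos: [0.6014, -0.1669, 0.2012]
orientation: [180.0, -0.0, -95.5]
force: [1.3, 0.1, 1.3]
opening: 0.0283
gripper_force: 0.0
```

Call:
step_arm --rows '[[0,[4,40,0],[0,0,0]],[0,[8,80,0],[0,0,0]],[0,[12,120,0],[0,0,0]],[0,[15,155,0],[0,0,0]],[0,[17,190,0],[0,0,0]]]'

```text
clock: 19.97
tool_pos: [0.6187, 0.0238, 0.2011]
orientation: [180.0, -0.0, -95.4]
force: [1.4, 0.2, -0.4]
opening: 0.0615
gripper_force: 0.0
```

Call:
step_arm --rows '[[0,[3,30,0],[0,0,0]],[0,[5,50,0],[0,0,0]],[0,[6,60,0],[0,0,0]],[0,[6,60,-15],[0,0,0]],[0,[6,60,-40],[0,0,0]]]'

```text
clock: 20.38
tool_pos: [0.6265, 0.0828, 0.1635]
orientation: [-179.7, 0.1, -95.3]
force: [1.3, -0.5, -0.6]
opening: 0.0873
gripper_force: 0.0
```

Call:
step_arm --rows '[[0,[0,0,-25],[0,0,0]],[0,[0,0,-50],[0,0,0]],[0,[0,0,-72],[0,0,0]],[0,[0,0,-83],[0,0,0]],[0.2,[0,0,-83],[0,0,0]]]'

```text
clock: 20.8
tool_pos: [0.623, 0.0806, 0.0755]
orientation: [179.7, -0.1, -95.5]
force: [0.2, -0.2, -0.1]
opening: 0.0847
gripper_force: 0.0
```

Call:
step_arm --rows '[[0.4,[0,0,0],[0,0,0]],[1,[0,0,0],[0,0,0]],[1,[0,0,0],[0,0,0]],[1,[0,0,0],[0,0,0]],[1,[0,0,0],[0,0,0]]]'

```text
clock: 21.22
tool_pos: [0.6253, 0.0819, 0.0797]
orientation: [-179.9, 0.1, -95.4]
force: [1.1, 0.6, 0.6]
opening: 0.053
gripper_force: 0.8
```

Call:
step_arm --rows '[[1,[0,0,0],[0,0,0]],[1,[0,0,0],[0,0,0]],[1,[0,0,0],[0,0,0]],[1,[0,0,0],[0,0,0]],[1,[0,0,0],[0,0,0]]]'

```text
clock: 21.63
tool_pos: [0.6256, 0.0821, 0.0797]
orientation: [-179.9, 0.0, -95.4]
force: [0.8, 0.2, 6.8]
opening: 0.0495
gripper_force: 30.0
```

Call:
step_arm --rows '[[1,[1,10,1],[0,0,0]],[1,[2.4,25,1],[0,0,0]],[1,[3.8,40,1],[0,0,0]],[1,[5.2,55,1],[0,0,0]],[1,[6.7,70,1],[0,0,0]]]'

```text
clock: 22.05
tool_pos: [0.6315, 0.1531, 0.0797]
orientation: [180.0, -0.0, -95.4]
force: [-0.0, -5.4, 4.2]
opening: 0.0497
gripper_force: 29.9
```

Call:
step_arm --rows '[[1,[1.2,13,0],[0,0,0]],[1,[2.4,25,0],[0,0,0]],[1,[3.5,37,0],[0,0,0]],[1,[4.3,45,0],[0,0,0]],[1,[4.3,45,0],[0,0,0]]]'

```text
clock: 22.47
tool_pos: [0.6361, 0.1996, 0.0796]
orientation: [-180.0, 0.1, -95.3]
force: [-1.9, 1.7, 4.5]
opening: 0.0498
gripper_force: 29.9
```

```bash
python3 adv.py 8
```

```text
side 1469 y [ 29.634 196.466] x -2.5
top 1062 y [ 33.061  184.4085] x -4.3
[0.63607869 0.19948253 0.07965366] [-1.57444077  4.53033676  3.46664116] 0.049457878304671646
```

Call:
step_arm --rows '[[0.3,[0,0,0],[0,0,0]],[0,[0,0,0],[0,0,0]],[0,[0,0,0],[0,0,0]],[0,[-2,-20,0],[0,0,0]],[0,[-4,-45,0],[0,0,0]]]'

```text
clock: 22.98
tool_pos: [0.6316, 0.1521, 0.079]
orientation: [180.0, -0.0, -95.3]
force: [0.5, -1.3, 0.7]
opening: 0.0773
gripper_force: 0.0
```

Call:
step_arm --rows '[[0,[-2.3,-22,-1],[0,0,0]],[0.2,[-2.3,-22,-1],[0,0,0]],[1,[-2.3,-22,-1],[0,0,0]],[1,[-2.3,-22,-1],[0,0,0]],[1,[-2.3,-22,-1],[0,0,0]]]'

```text
clock: 23.4
tool_pos: [0.6296, 0.13, 0.0785]
orientation: [-180.0, 0.0, -95.4]
force: [-0.2, 0.7, 0.0]
opening: 0.0666
gripper_force: 0.0
```

Call:
step_arm --rows '[[1,[0,0,0],[0,0,0]],[1,[0,0,0],[0,0,0]],[1,[0,0,0],[0,0,0]],[1,[0,0,0],[0,0,0]],[1,[0,0,0],[0,0,0]]]'

```text
clock: 23.82
tool_pos: [0.6296, 0.1302, 0.0785]
orientation: [-180.0, 0.0, -95.4]
force: [0.6, 0.8, -0.9]
opening: 0.0499
gripper_force: 30.0
```

Call:
step_arm --rows '[[1,[0,0,10],[0,0,0]],[1,[0,0,30],[0,0,0]],[1,[0,0,55],[0,0,0]],[1,[0,0,75],[0,0,0]],[1,[0,0,80],[0,0,0]]]'

```text
clock: 24.23
tool_pos: [0.6309, 0.13, 0.1627]
orientation: [-179.8, 0.1, -95.4]
force: [0.4, 0.5, -1.6]
opening: 0.0498
gripper_force: 30.0
```

Run:
```python
from h import *
o=ctrl.get_obs();print(o["tool_pos"],o["moment"])
a=ctrl.snapshot("side")[:,:,::-1];b=ctrl.snapshot("top")[:,:,::-1]
cv2.imwrite("pics/s9.png",a);cv2.imwrite("pics/t9.png",b)
A=cv2.resize(a[120:320,220:450],None,fx=2,fy=2,interpolation=cv2.INTER_CUBIC);B=cv2.resize(b[150:310,160:320],None,fx=2,fy=2,interpolation=cv2.INTER_CUBIC)
c=np.zeros((400,790,3),np.uint8);c[:,:460]=A;c[:320,465:785]=B;cv2.imwrite("pics/lift.png",c)
```

```text
[0.63087515 0.1300268  0.16271974] [ 0.07406303 -0.2680897   0.02690031]
```

View pics/lift.png

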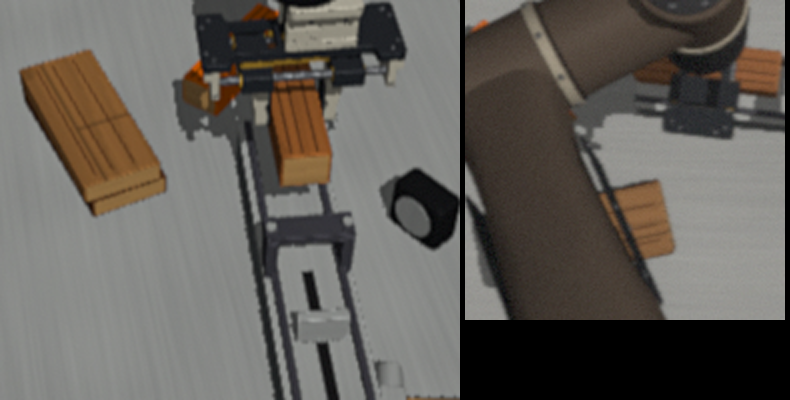

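The blank is held level and clear of the arch, with its near end at crop (305,158). I'll measure the pile and the blank's offset in the hand from both views.

Run:
```python
from h import *
S=lambda x,y:(220+x/2-.25,120+y/2-.25);T=lambda x,y:(160+(x-465)/2-.25,150+y/2-.25)
D={"FL":(S(22,72),(179.7,293.6)),"FR":(S(90,52),(172,257.5)),"NR":(S(163,178),(257,239.3)),"NL":(S(87,198),(264.7,275.4))}
q=[]
for k,(s,t) in D.items():
    X,e=tri(s,t);q.append(X);print(k,(X*1000).round(1),round(e*1000,1),"side@52",(onz("side",s,.052)*1000).round(1))
q=np.array(q);print("c",q.mean(0))
for a,b in((3,0),(2,1)):print("yaw",np.degrees(np.arctan2(-(q[b]-q[a])[0],(q[b]-q[a])[1])))
print("side c",np.mean([onz("side",D[k][0],.052) for k in D],0),"top c",np.mean([onz("top",D[k][1],.052) for k in D],0))
for s,t in((S(280,160),T(780,93)),(S(330,154),T(783,50))):
    X,e=tri(s,t);print("blank near",(X*1000).round(1),e*1000,(onz("side",s,.186)*1000).round(1),(onz("top",t,.186)*1000).round(1))
```

```text
FL [365.4 390.9  42.6] 5.7 side@52 [368.2 379.9  52. ]
FR [453.6 415.6  39.2] 0.0 side@52 [452.4 400.3  52. ]
NR [506.7 202.7  22.9] 1.2 side@52 [501.8 174.7  52. ]
NL [415.8 178.8  33.3] 3.1 side@52 [416.2 161.   52. ]
c [0.435386   0.29698227 0.03449332]
yaw 13.359807441158885
yaw 14.002357788524591
side c [0.43462084 0.27898029 0.052     ] top c [0.43321393 0.29452892 0.052     ]
blank near [595.5  49.1 184.5] 0.9289997523140974 [595.5  47.7 186. ] [594.7  49.1 186. ]
blank near [645.3  47.  185.3] 1.2934002366804975 [644.4  46.3 186. ] [645.8  46.9 186. ]
```

Run:
```python
from h import *
im=cv2.imread("pics/s9.png").astype(int)
for x in(270,280,290,298):
    y0=int(round(233-(x-262)*.42))  # around near edge
    print(x,[(y,int(im[y,x].sum()//3)) for y in range(y0-34,y0+2,1)])
m=cv2.inRange(cv2.cvtColor(im.astype(np.uint8),cv2.COLOR_BGR2HSV),(5,80,40),(22,255,255))
k,l,st,ce=cv2.connectedComponentsWithStats(m);i=l[190,255];c=cv2.findContours((l==i).astype(np.uint8),0,2)[0][0]
print(cv2.approxPolyDP(c,2,True)[:,0].tolist())
```

```text
270 [(196, 74), (197, 84), (198, 87), (199, 86), (200, 86), (201, 84), (202, 80), (203, 75), (204, 68), (205, 65), (206, 69), (207, 77), (208, 81), (209, 84), (210, 90), (211, 96), (212, 100), (213, 102), (214, 101), (215, 103), (216, 104), (217, 100), (218, 83), (219, 69), (220, 86), (221, 102), (222, 103), (223, 103), (224, 104), (225, 101), (226, 99), (227, 112), (228, 134), (229, 139), (230, 138), (231, 137)]
280 [(191, 72), (192, 82), (193, 87), (194, 88), (195, 87), (196, 88), (197, 88), (198, 89), (199, 88), (200, 90), (201, 90), (202, 89), (203, 89), (204, 86), (205, 86), (206, 87), (207, 90), (208, 93), (209, 101), (210, 101), (211, 99), (212, 103), (213, 103), (214, 95), (215, 78), (216, 75), (217, 93), (218, 100), (219, 101), (220, 100), (221, 101), (222, 101), (223, 113), (224, 130), (225, 135), (226, 136)]
290 [(187, 83), (188, 80), (189, 82), (190, 85), (191, 87), (192, 87), (193, 87), (194, 87), (195, 87), (196, 87), (197, 88), (198, 87), (199, 87), (200, 87), (201, 88), (202, 88), (203, 92), (204, 95), (205, 95), (206, 100), (207, 102), (208, 103), (209, 102), (210, 101), (211, 88), (212, 75), (213, 84), (214, 100), (215, 102), (216, 102), (217, 101), (218, 100), (219, 103), (220, 120), (221, 138), (222, 141)]
298 [(184, 133), (185, 134), (186, 134), (187, 135), (188, 135), (189, 135), (190, 136), (191, 134), (192, 136), (193, 136), (194, 136), (195, 137), (196, 134), (197, 121), (198, 102), (199, 89), (200, 81), (201, 82), (202, 88), (203, 97), (204, 99), (205, 101), (206, 100), (207, 102), (208, 101), (209, 85), (210, 79), (211, 96), (212, 101), (213, 101), (214, 101), (215, 99), (216, 97), (217, 112), (218, 134), (219, 139)]
[[262, 145], [232, 154], [230, 157], [234, 172], [268, 227], [301, 215], [302, 208], [266, 147]]
```

Run:
```python
from h import *
# near end edge midpoint: top view mid of NR,NL ; side edge row at several columns -> height by triangulating along edge
T={"NR":(257,239.3),"NL":(264.7,275.4),"FR":(172,257.5),"FL":(179.7,293.6)}
for z in(.045,.052,.058):
    print(z,{k:proj("side",onz("top",p,z)).round(1).tolist() for k,p in T.items()})
p=np.polyfit([270,280,290,298],[210,207.7,204,201.7],1)
q={k:(x,np.polyval(p,x)) for k,x in(("NR",299.5),("NL",263.5))};print(q)
q["FL"]=(230.5,155.5);q["FR"]=(263.5,145)
P=[]
for k in T: X,e=tri(q[k],T[k]);P.append(X);print(k,(X*1000).round(1),round(e*1000,1))
print(np.mean(P,0))
```

```text
0.045 {'NR': [300.7, 202.6], 'NL': [261.3, 215.6], 'FR': [264.5, 144.3], 'FL': [228.3, 155.5]}
0.052 {'NR': [300.4, 200.6], 'NL': [261.0, 213.6], 'FR': [264.2, 142.5], 'FL': [228.0, 153.6]}
0.058 {'NR': [300.1, 198.9], 'NL': [260.7, 211.9], 'FR': [264.0, 141.0], 'FL': [227.7, 152.1]}
{'NR': (299.5, np.float64(201.28905191873582)), 'NL': (263.5, np.float64(212.23532731376974))}
NR [503.4 200.   50.1] 2.2
NL [416.2 176.8  55.5] 5.9
FR [452.  414.7  42.8] 2.7
FL [365.2 390.6  43.7] 5.2
[0.43418166 0.29552214 0.0480336 ]
```

Call:
step_arm --rows '[[1,[-15,15,0],[0,0,0.03]],[1,[-40,38,0],[0,0,0.08]],[1,[-67,60,0],[0,0,0.13]],[1,[-95,82,0],[0,0,0.18]],[1,[-123,104,0],[0,0,0.23]]]'

```text
clock: 24.75
tool_pos: [0.5041, 0.2335, 0.1565]
orientation: [179.8, -0.1, -82.2]
force: [0.7, 0.4, -2.7]
opening: 0.0495
gripper_force: 30.0
```

Call:
step_arm --rows '[[1,[-27,22,0],[0,0,0.04]],[1,[-50,42,0],[0,0,0.08]],[1,[-64,54,0],[0,0,0.102]],[1,[-72,59,0],[0,0,0.102]],[1,[-72,59,0],[0,0,0.102]]]'

```text
clock: 25.17
tool_pos: [0.4325, 0.2929, 0.1574]
orientation: [179.9, -0.1, -76.3]
force: [0.1, 0.9, -3.5]
opening: 0.0499
gripper_force: 30.0
```

Call:
step_arm --rows '[[1,[0,0,-15],[0,0,0]],[1,[0,0,-35],[0,0,0]],[1,[0,0,-55],[0,0,0]],[1,[0,0,-68],[0,0,0]],[1,[0,0,-75],[0,0,0]]]'

```text
clock: 25.58
tool_pos: [0.4339, 0.2906, 0.0809]
orientation: [179.8, -0.2, -76.5]
force: [-0.2, -0.1, -2.9]
opening: 0.0496
gripper_force: 30.0
```

Call:
step_arm --rows '[[1,[0,0,0],[0,0,0]],[1,[0,0,0],[0,0,0]],[1,[0,0,0],[0,0,0]],[1,[0,0,0],[0,0,0]],[1,[0,0,0],[0,0,0]]]'

```text
clock: 26.0
tool_pos: [0.4348, 0.2931, 0.0844]
orientation: [-179.9, 0.1, -76.4]
force: [-0.3, -0.7, -3.2]
opening: 0.0498
gripper_force: 30.0
```

Call:
step_arm --rows '[[1,[0,0,-4],[0,0,0]],[1,[0,0,-8],[0,0,0]],[1,[0,0,-11],[0,0,0]],[1,[0,0,-12],[0,0,0]],[1,[0,0,-12],[0,0,0]]]'

```text
clock: 26.42
tool_pos: [0.4342, 0.2925, 0.071]
orientation: [180.0, -0.0, -76.4]
force: [0.1, -0.3, -2.8]
opening: 0.0499
gripper_force: 30.0
```

Call:
step_arm --rows '[[1,[0,0,-1],[0,0,0]],[1,[0,0,-2],[0,0,0]],[1,[0,0,-2],[0,0,0]],[1,[0,0,-2],[0,0,0]],[1,[0,0,-2],[0,0,0]]]'

```text
clock: 26.83
tool_pos: [0.4345, 0.2927, 0.0704]
orientation: [-180.0, 0.0, -76.4]
force: [-1.9, -1.6, 5.7]
opening: 0.0498
gripper_force: 30.0
```

Contact felt (force went from -2.8 to +5.7 N). I'll release, rise and move away for a final check.

Call:
step_arm --rows '[[0.35,[0,0,0],[0,0,0]],[0.2,[0,0,0],[0,0,0]],[0,[0,0,0],[0,0,0]],[0,[0,0,0],[0,0,0]],[0,[0,0,10],[0,0,0]]]'

```text
clock: 27.25
tool_pos: [0.4337, 0.2918, 0.0783]
orientation: [179.9, -0.1, -76.4]
force: [-0.2, -0.2, -0.1]
opening: 0.0773
gripper_force: 0.0
```

Call:
step_arm --rows '[[0,[0,0,25],[0,0,0]],[0,[0,0,60],[0,0,0]],[0,[0,0,95],[0,0,0]],[0,[0,0,120],[0,0,0]],[0,[0,0,130],[0,0,0]]]'

```text
clock: 27.67
tool_pos: [0.4359, 0.2939, 0.2148]
orientation: [-179.7, 0.2, -76.4]
force: [0.6, -0.1, 0.4]
opening: 0.0876
gripper_force: 0.0
```

Call:
step_arm --rows '[[0,[0,-40,0],[0,0,0]],[0,[0,-80,0],[0,0,0]],[0,[0,-120,0],[0,0,0]],[0,[0,-160,0],[0,0,0]],[0,[0,-200,0],[0,0,0]]]'

```text
clock: 28.08
tool_pos: [0.4338, 0.091, 0.21]
orientation: [-180.0, 0.0, -76.3]
force: [1.4, -0.1, 0.9]
opening: 0.0876
gripper_force: 0.0
```

Call:
step_arm --rows '[[0,[0,-40,0],[0,0,0]],[0,[0,-80,0],[0,0,0]],[0,[0,-110,0],[0,0,0]],[0,[0,-120,0],[0,0,0]],[0,[0,-120,0],[0,0,0]]]'

```text
clock: 28.5
tool_pos: [0.434, -0.0294, 0.2098]
orientation: [-180.0, -0.0, -76.6]
force: [-0.4, -0.2, -0.1]
opening: 0.0876
gripper_force: 0.0
```

Run:
```python
from h import *
o=ctrl.get_obs();print(o["tool_pos"],o["force"])
a=ctrl.snapshot("side")[:,:,::-1];b=ctrl.snapshot("top")[:,:,::-1]
cv2.imwrite("pics/s10.png",a);cv2.imwrite("pics/t10.png",b)
A=cv2.resize(a[110:430,210:440],None,fx=1.7,fy=1.7,interpolation=cv2.INTER_CUBIC);B=cv2.resize(b[160:310,150:350],None,fx=2,fy=2,interpolation=cv2.INTER_CUBIC)
c=np.zeros((A.shape[0],A.shape[1]+400,3),np.uint8);c[:,:A.shape[1]]=A;c[:300,A.shape[1]:]=B;cv2.imwrite("pics/fin.png",c)
```

```text
[ 0.43399841 -0.02937021  0.20982963] [-0.39953897 -0.22977726 -0.053066  ]
```

View pics/fin.png

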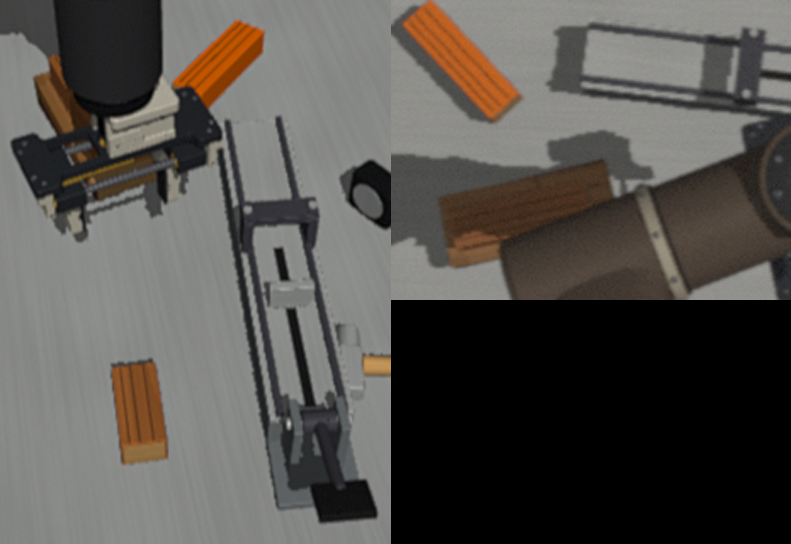

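The lever is up, the bed is empty and the offcut, hammer and tape are in place, but the arm half hides the pile. I'll move clear and measure the blank on the pile numerically.

Call:
step_arm --rows '[[0,[0,-40,0],[0,0,0]],[0,[0,-80,0],[0,0,0]],[0,[10,-120,20],[0,0,0]],[0,[20,-160,40],[0,0,0]],[0,[20,-200,40],[0,0,0]]]'

```text
clock: 29.02
tool_pos: [0.4572, -0.2223, 0.2523]
orientation: [-179.8, -0.1, -76.2]
force: [1.0, 0.6, -0.0]
opening: 0.0876
gripper_force: 0.0
```

Call:
step_arm --rows '[[0,[0,-40,0],[0,0,0]],[0,[0,-80,0],[0,0,0]],[0,[0,-100,0],[0,0,0]],[0,[0,-100,0],[0,0,0]],[0,[0,-100,0],[0,0,0]]]'

```text
clock: 29.43
tool_pos: [0.4546, -0.3215, 0.2484]
orientation: [179.9, 0.0, -76.5]
force: [-0.3, 0.4, 0.5]
opening: 0.0877
gripper_force: 0.0
```

Run:
```python
from h import *
a=ctrl.snapshot("side")[:,:,::-1];b=ctrl.snapshot("top")[:,:,::-1]
for n,im,r in(("side",a,(222,120,312,235)),("top",b,(165,225,275,300))):
    cv2.imwrite(f"pics/{n}11.png",im);x0,y0,x1,y1=r
    h=cv2.cvtColor(im,cv2.COLOR_BGR2HSV)[y0:y1,x0:x1]
    m=cv2.inRange(h,(3,145 if n=="top" else 175,40),(13,255,255))
    m=cv2.morphologyEx(m,cv2.MORPH_CLOSE,np.ones((3,3)));m=cv2.morphologyEx(m,cv2.MORPH_OPEN,np.ones((3,3)))
    k,l,st,ce=cv2.connectedComponentsWithStats(m);i=1+np.argmax(st[1:,4])
    p=np.argwhere(l==i)[:,::-1].astype(np.int32)+[x0,y0]
    bx=cv2.boxPoints(cv2.minAreaRect(p.astype(np.int32)));X=np.array([onz(n,q,.094) for q in bx])
    print(n,st[i].tolist(),bx.round(1).tolist(),"\n",X.round(4).tolist(),"c",X.mean(0).round(4))
    for q in range(4):
        d=X[(q+1)%4]-X[q];print("  len",np.linalg.norm(d).round(4),"yaw",np.degrees(np.arctan2(-d[0],d[1])).round(1))
```

```text
side [18, 20, 41, 57, 1243] [[233.6999969482422, 148.39999389648438], [255.8000030517578, 135.0], [285.29998779296875, 183.60000610351562], [263.29998779296875, 197.0]] 
 [[0.377, 0.3547, 0.094], [0.4328, 0.3928, 0.094], [0.4749, 0.2159, 0.094], [0.4224, 0.1842, 0.094]] c [0.4268 0.2869 0.094 ]
  len 0.0675 yaw -55.7
  len 0.1818 yaw -166.6
  len 0.0613 yaw 121.1
  len 0.1764 yaw 14.9
top [54, 27, 30, 24, 519] [[215.6999969482422, 255.10000610351562], [246.0, 250.0], [249.39999389648438, 270.3999938964844], [219.10000610351562, 275.5]] 
 [[0.4584, 0.2956, 0.094], [0.4728, 0.2215, 0.094], [0.4227, 0.2113, 0.094], [0.4085, 0.2851, 0.094]] c [0.4406 0.2534 0.094 ]
  len 0.0754 yaw -169.0
  len 0.0511 yaw 101.5
  len 0.0751 yaw 10.9
  len 0.051 yaw -78.2
```

Run:
```python
from h import *
im=cv2.imread("pics/top11.png");h=cv2.cvtColor(im,cv2.COLOR_BGR2HSV)
for c in(190,200,210,225,240):
    print(c,[(y,*map(int,h[y,c])) for y in range(240,294,1)][::2])
print("row268",[(x,*map(int,h[268,x])) for x in range(170,272,3)])
```

```text
190 [(240, 18, 15, 85), (242, 150, 3, 83), (244, 45, 6, 85), (246, 60, 6, 84), (248, 30, 3, 80), (250, 45, 6, 84), (252, 10, 9, 82), (254, 8, 25, 82), (256, 12, 121, 78), (258, 14, 124, 76), (260, 13, 119, 79), (262, 15, 149, 72), (264, 12, 138, 76), (266, 12, 129, 77), (268, 11, 129, 73), (270, 11, 128, 78), (272, 13, 149, 72), (274, 13, 152, 69), (276, 12, 146, 77), (278, 12, 149, 70), (280, 11, 144, 78), (282, 10, 136, 71), (284, 12, 133, 65), (286, 15, 129, 75), (288, 14, 118, 69), (290, 11, 124, 72), (292, 16, 28, 101)]
200 [(240, 30, 9, 83), (242, 20, 9, 83), (244, 60, 3, 83), (246, 15, 6, 83), (248, 45, 6, 84), (250, 0, 9, 82), (252, 13, 37, 82), (254, 13, 120, 81), (256, 14, 119, 79), (258, 14, 127, 76), (260, 13, 131, 74), (262, 12, 139, 77), (264, 15, 138, 76), (266, 11, 128, 72), (268, 13, 129, 75), (270, 13, 131, 76), (272, 13, 131, 72), (274, 12, 134, 78), (276, 11, 131, 68), (278, 13, 151, 76), (280, 13, 153, 60), (282, 12, 129, 67), (284, 15, 114, 78), (286, 14, 116, 75), (288, 15, 131, 72), (290, 16, 28, 120), (292, 23, 7, 155)]
210 [(240, 75, 6, 84), (242, 165, 6, 85
[... 1590 characters left out ...]
)]
row268 [(170, 10, 9, 85), (173, 15, 12, 85), (176, 15, 112, 84), (179, 12, 134, 80), (182, 13, 147, 78), (185, 11, 124, 70), (188, 10, 124, 68), (191, 11, 126, 71), (194, 12, 138, 72), (197, 11, 133, 75), (200, 13, 129, 75), (203, 13, 145, 74), (206, 12, 133, 75), (209, 11, 140, 73), (212, 14, 150, 68), (215, 13, 131, 66), (218, 14, 148, 69), (221, 12, 138, 83), (224, 13, 151, 142), (227, 13, 144, 147), (230, 13, 154, 139), (233, 12, 146, 129), (236, 11, 142, 126), (239, 12, 150, 134), (242, 12, 150, 134), (245, 12, 145, 135), (248, 12, 151, 133), (251, 14, 126, 119), (254, 15, 133, 127), (257, 14, 133, 132), (260, 14, 131, 142), (263, 15, 102, 128), (266, 30, 5, 104), (269, 23, 10, 104)]
```

Run:
```python
from h import *
f=np.array([-.235,.972,0]);e=np.array([.972,.235,0]);O=np.array([.434,.295,0])
fe=lambda X:((X-O)@np.c_[e,f]*1000).round(1)
for c,p0,p1,b0,b1 in((240,243.3,281.5,249.8,272.8),(225,247,284.2,253.2,276.5)):
    print("pile",fe(onz("top",(c,p0),.052)),fe(onz("top",(c,p1),.052)),"blank",fe(onz("top",(c,b0),.094)),fe(onz("top",(c,b1),.094)))
print("ends row268 pile",fe(onz("top",(263.3,268),.052)),"blank",fe(onz("top",(249.3,268),.094)))
```

```text
pile [ 45. -65.] [-49.7 -45.9] blank [ 24.  -66.2] [-31.5 -55. ]
pile [ 43.8 -26.1] [-48.4  -7.7] blank [ 23.5 -28.5] [-32.6 -17.3]
ends row268 pile [ -28.7 -110. ] blank [-24.7 -79.6]
```

Run:
```python
from h import *
f=np.array([-.235,.972,0]);e=np.array([.972,.235,0]);O=np.array([.4325,.295,0])
for n in("top","side"):
    im=cv2.imread(f"pics/{n}11.png");h=cv2.cvtColor(im,cv2.COLOR_BGR2HSV).astype(np.float32)
    for rng in((-100,-66),(66,108)):
        out=[]
        for s in range(*rng,2):
            v=[]
            for l in range(-18,19,3):
                u=proj(n,O+f*s/1000+e*l/1000+[0,0,.094]).astype(np.float32)
                v.append(cv2.remap(h,u[:1,None],u[1:,None],1)[0,0])
            out.append((s,*np.mean(v,0).round(1).tolist()))
        print(n,[(a,round(b,1),int(c),int(d)) for a,b,c,d in out])
```

```text
top [(-100, 14.2, 126, 76), (-98, 14.3, 128, 76), (-96, 14.3, 127, 77), (-94, 14.2, 125, 78), (-92, 14.0, 124, 80), (-90, 13.9, 123, 83), (-88, 14.2, 123, 87), (-86, 14.7, 122, 93), (-84, 14.9, 123, 102), (-82, 14.0, 129, 115), (-80, 13.0, 139, 126), (-78, 12.5, 145, 129), (-76, 12.4, 146, 128), (-74, 12.4, 148, 127), (-72, 12.3, 148, 129), (-70, 12.2, 147, 130), (-68, 12.2, 148, 131)]
top [(66, 12.3, 141, 73), (68, 12.4, 139, 74), (70, 12.6, 142, 73), (72, 12.6, 144, 73), (74, 12.1, 141, 74), (76, 12.3, 142, 73), (78, 12.1, 142, 73), (80, 11.6, 138, 74), (82, 11.9, 140, 74), (84, 12.3, 141, 75), (86, 13.0, 140, 76), (88, 13.4, 136, 76), (90, 13.8, 128, 77), (92, 14.3, 124, 78), (94, 13.8, 120, 79), (96, 14.3, 106, 79), (98, 14.6, 74, 80), (100, 15.9, 37, 81), (102, 19.2, 15, 84), (104, 27.0, 9, 85), (106, 23.6, 7, 86)]
side [(-100, 15.9, 117, 114), (-98, 16.0, 119, 116), (-96, 16.1, 121, 118), (-94, 16.2, 122, 121), (-92, 16.3, 122, 126), (-90, 16.4, 126, 129), (-88, 15.8, 134, 129), (-86, 14.7, 147, 132), (-84, 13.8, 160, 136), (-82, 13.2, 167, 135), (-80, 12.9, 170, 131), (-78, 12.9, 172, 128), (-76, 12.9, 176, 130), (-74, 13.0, 178, 133), (-72, 12.9, 178, 136), (-70, 12.9, 179, 138), (-68, 13.0, 179, 137)]
side [(66, 13.0, 179, 67), (68, 12.9, 178, 67), (70, 12.8, 176, 67), (72, 12.9, 177, 67), (74, 13.0, 179, 67), (76, 13.0, 182, 66), (78, 12.9, 180, 66), (80, 12.4, 159, 68), (82, 11.7, 119, 71), (84, 12.0, 70, 76), (86, 18.0, 32, 81), (88, 37.9, 12, 86), (90, 57.9, 5, 92), (92, 61.6, 5, 97), (94, 58.3, 5, 100), (96, 57.4, 5, 103), (98, 56.5, 4, 106), (100, 53.1, 4, 110), (102, 50.3, 4, 113), (104, 50.2, 4, 118), (106, 48.9, 4, 122)]
```

Both views put the blank's middle within about 3 mm of the pile's centre, lengthwise and flat, so I'm handing in.

```bash
python3 -c "
from plant import ctrl
print(ctrl.close_job())"
```

```text
the job is handed in; nothing more can be done
None
```

The job is handed in, with one slip along the way: on the way in the blank clipped the arch and dropped into the infeed, so I regripped it and laid it flat before pressing; after four full presses I drew it out by its leading end and laid it flat, lengthwise and within about 3 mm of centre on the pile, with the lever up and the offcut, hammer and tape untouched.

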